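# Reset the leak tester's interlock with its key

## Robot

A 6-joint arm with a two-finger parallel gripper is mounted at the origin on the work surface. World frame = base frame: x ahead of the robot, y to its left, z up, the work surface at z = 0. Lengths are in m, angles in degrees, forces in N, time in s.
With the tool pointing down it reaches from about 0.4 to 0.825 m from the base axis. Payload 7 kg.
Tool frame: the origin (TCP) lies at the very end of the fingers, on their centre line; the grasp point (between the pads) lies 19 mm behind it (ctrl.grip_point_offset is the distance from the TCP to the grasp point, in m); x points along the fingers, z is the direction in which the jaws open and shut, and the axes are right-handed (so a half turn about x gives the same grasp; the last joint's range is limited). The gripper opens to 88 mm and grips with 3 to 60 N. Pads are 19 mm wide; open, the fingers measure 130 mm over their backs; the gripper's body (78 mm by 193 mm) begins 47 mm behind the grasp point.
Start: joints at [-55.571, 20.546, 0.682, 0, -70.136, -16.507], TCP at [0.208, -0.642, 0.227] pointing down, gripper open.
Joint ranges: [-176.03, 176.03], [-82.01, 121.73], [-58.28, 71.71], [-173.87, 95.51], [-174.79, -0.11], [-173.66, 173.66]. Speed limits (degrees/s): [136.94, 136.94, 172.46, 180, 180, 180].

## Interface

Orientations are given as [roll, pitch, yaw] about the fixed x, y, z axes, in that order (R = Rz(yaw) Ry(pitch) Rx(roll)).
In Python, from plant import get_obs, snapshot, calibration, close_job, ctrl gives the robot as it stands.
- The arm moves only by the tool move_arm, never from a script. Its argument "commands" is a list that holds one entry, the list of rows, each a list of 4 numbers: the shift along the tool's x, y, z in cm, then the turn about the tool's x in rad. In form: [[[dx, dy, dz, spin], ...]]. A call has 1 to 8 rows; each row shifts and turns the commanded pose from where the row before left it, along the tool's axes as they then stand; what a row does not reach is not made up. A row lasts 1/10 s, in which the tool goes at most 50 mm and 8.59 degrees, less where a joint would pass 70% of its speed; a pose out of reach is approached as far as the arm can. A call with a gripper value outside its range is refused whole. "jaw" is the finger opening in cm, from 0 to 8.76, set as the call begins (left out, the last holds). The fingers move at their own pace and stop on an object; the grip force is fixed at half the most. Time passes only in rows, so rows that do not move let the fingers close. It gives the time, the measured TCP pose, the force and the opening at its end, in the units of the state.
- get_obs(): the state, without advancing time (a new reading comes with each control period).
- snapshot(name): name is "scene" or "top" or "wrist"; returns (picture, depth): 480x640x3 uint8, red, green, blue; 480x640 float32, m along the optical axis (not along the pixel's ray), 0 where there is no reading.
- calibration(name): a dict with "mtx" (3x3 intrinsics, pixels), "T" (4x4, takes a point from camera to world coordinates); the wrist camera has in their place "tool_from_camera" (4x4, takes a point from camera to tool coordinates, whose origin is the TCP and whose axes are the tool frame's). Camera axes: x right, y up, looking along -z (the intrinsics and any distortion apply to the point x, -y, -z); pixel columns grow to the right and rows downward; lengths in m; the calibration is good to about 2 mm. The wrist camera is an equidistant fisheye: a pixel r from the principal point sees the ray r / f radians off the axis. A picture is of the moment at which its call begins: read the wrist's pose just before it. calibration takes no time and is no camera call.
- close_job(): hands the job in, once; it reports no verdict.
The state is a dict: "clock": time; "joint_pos": joint angles; "qvel": joint speeds; "tau": joint torques, N m; "tool_pos": TCP position; "orientation": TCP orientation; "force": force on the tool from outside, world axes, zero at the start; "moment": the same for the moment, N m; "opening": finger opening in m.
Only numpy, scipy, OpenCV 4.12 (cv2) and the standard library are available. Lean on these libraries where they do the work, as an engineer would, in place of code of your own. Each camera call takes 0.05 s, during which the arm holds its last target. There are 200 camera calls.

## Task

Take the interlock key out of its stand and push it fully home into the keyhole of the white interlock box. Turn it gently clockwise until you feel it come up against its stop, without forcing it, then turn it back home, draw it straight out and put it back upright, fully down, in its stand. Leave the bottle, the jar and the beaker where they are.

Things in the scene. Friction and masses are not known exactly. Their poses are not given: they have to be found in the camera images.
- key: Interlock key, 72 mm long, 60 g, upright in its stand, loose, may lean a few degrees. Origin: middle of its tip; z up the stem. From the tip: steel bit 18 mm (x) by 7 mm (y) from 0 to 14 mm, lower and upper edges rounded (3.5 mm); round 7 mm stem to 36 mm; flat black bow (head) 34 mm (x) by 10 mm thick (y) from 36 to 72 mm. Same when turned half round about z.
- key_bow (a point): Middle of the key's bow, 54 mm above the tip. Hold it across the 10 mm thickness (key's y).
- lockbox: The white interlock box, screwed to the bench, 150 mm (x) by 120 mm (y) by 62 mm high, with a 46 mm square steel plate in the middle of its top. Origin: middle of the underside. Over 40 N between key and box, pressing or twisting, would damage it.
- keyhole (a point): Middle of the keyhole at the plate's upper face, 66 mm above the bench; axes of the box. A slot 20 mm (x) by 9 mm (y) in the 5 mm plate: 1 mm of play round the bit, as in the rotor below. Fully in, the key's tip rests on a rigid floor 20 mm below this point and the bit is below the plate; only there can it turn, and it comes out only when turned back home, with the bit's width along x.
- rotor (a joint): The lock's rotor, in rad, 0 at home (a firm end), growing as the key is turned clockwise seen from above. It turns with friction of about 0.03 N m plus 0.01 N m per rad/s, has no spring and stays where it is left. The key has about 0.12 rad of play in it either way.
- stop: The lock's rigid inner stop, hidden below the plate; origin on the lock's axis, level with the bench. Two lugs meet the bit, 8 mm from the axis, after a turn of 0.75 to 1.4 rad from home, different each time and not shown by this pose: feel for it. The torque then rises from 0.03 N m to 0.25 within about 0.15 rad. 0.1 N m is a firm touch; over 0.2 (30 N on the lugs) is forcing.
- stand: The grey plastic key stand, screwed to the bench: a foot 75 by 65 mm, 12 mm thick, and a block 56 mm (x) by 42 mm (y) up to 45 mm. Origin: middle of the underside.
- stand_slot (a point): Middle of the mouth of the stand's slot, 45 mm above the bench. The slot is 20.5 mm (stand's x) by 9.5 mm (stand's y), 33 mm deep: the key's tip rests 33 mm below this point, the bow then 3 mm clear above the block.
- sample_bottle: Bystander: white bottle, 52 mm across, 100 mm high. Origin: middle of its underside.
- sample_jar: Bystander: amber jar, 60 mm across, 65 mm high. Origin: middle of its underside.
- beaker: Bystander: white beaker, 64 mm across, 80 mm high. Origin: middle of its underside.

How it is judged:
By the outcome, as a careful person would: the job done as asked, in the order asked, and still so for the second after the job is handed in, with the robot touching nothing.
It also fails if it takes over 67 s, if anything falls off the work surface, if the arm or the gripper's body presses on something with over 40 N, if the wrist force passes 120 N, or if a joint passes its speed limit or range.

## Working session

There is one attempt and no reset: what is moved stays moved. The work goes in short steps, Python scripts to look and compute and a tool call to move; the robot and the scene stay as the last step left them, time stands still between calls to the robot, and variables do not carry over. Pictures are saved under pics/ and viewed, about 8 in all and at most 12, crops included, and the job is handed in when it is done.

Besides the shell and the picture viewer there is one more tool, called as a command line: name --argument value ..., lists and objects as JSON in quotes. move_arm: Moves the arm, as the interface text tells. Its arguments: {"type":"object","properties":{"commands":{"type":"array"},"jaw":{"type":"number"}},"required":["commands"]}

```bash
mkdir -p pics; ls
cat > h.py <<'E'
import numpy as np,cv2
from plant import get_obs,snapshot,calibration,ctrl
from scipy.spatial.transform import Rotation as R
def cloud(name,d,cal):
    K=cal['mtx'];v,u=np.mgrid[:480,:640]
    p=np.stack([(u-K[0,2])/K[0,0]*d,-(v-K[1,2])/K[1,1]*d,-d],-1)
    T=cal['T'];return p@T[:3,:3].T+T[:3,3]
E
python3 - <<'E'
from h import *
print(get_obs(),ctrl.grip_point_offset)
ims=[]
for n in ['scene','top']:
    im,d=snapshot(n);c=calibration(n);print(n,c)
    np.savez('%s.npz'%n,im=im,d=d,P=cloud(n,d,c))
    cv2.imwrite('pics/%s0.png'%n,im[...,::-1])
print(calibration('wrist'))
E
```

```text
pics
{'clock': 0.0, 'joint_pos': array([-5.55715901e+01,  2.05917923e+01,  6.35789976e-01, -2.09438403e-02,
       -7.01353165e+01, -1.65062605e+01]), 'qvel': array([-0.03480743, -0.00399574,  0.04999746, -0.03847625, -0.01655519,
       -0.08984418]), 'tau': array([-1.29392192e-03, -5.82725573e+01,  2.93055707e+01,  6.99680507e+00,
        7.12796827e-03, -9.40807922e-05]), 'tool_pos': array([ 0.20754643, -0.64180506,  0.22563137]), 'orientation': array([  4.3409165 ,  89.90658215, 112.25593352]), 'force': array([ 0.0387991 , -0.43615076, -0.18102989]), 'moment': array([ 0.08080713, -0.00401573, -0.00431236]), 'opening': 0.08766793157335968} 0.0188
scene {'mtx': array([[477.01310565,   0.        , 331.25977483],
       [  0.        , 477.01310565, 241.22281092],
       [  0.        ,   0.        ,   1.        ]]), 'T': array([[ 0.46281523, -0.51001882,  0.72503991,  1.35546298],
       [ 0.88627638,  0.24981779, -0.39000672, -0.37734749],
       [ 0.0177829 ,  0.8230868 ,  0.56763711,  0.61928988],
       [ 0.        ,  0.        ,  0.        ,  1.        ]])}
top {'mtx': array([[57
[... 220 characters left out ...]
0.99957695,  0.02485852,  0.01509876,  0.00319097],
       [ 0.01746591,  0.09794104,  0.99503894,  1.19738912],
       [ 0.        ,  0.        ,  0.        ,  1.        ]])}
{'mtx': array([[371.64829954,   0.        , 325.83745887],
       [  0.        , 371.64829954, 243.96344344],
       [  0.        ,   0.        ,   1.        ]]), 'tool_from_camera': array([[-9.59986710e-04,  3.04953347e-01, -9.52366807e-01,
        -1.57499561e-01],
       [-5.31817180e-04,  9.52366955e-01,  3.04953931e-01,
         8.19206434e-02],
       [ 9.99999398e-01,  7.99236750e-04, -7.52080191e-04,
        -1.88062294e-04],
       [ 0.00000000e+00,  0.00000000e+00,  0.00000000e+00,
         1.00000000e+00]])}
```

View pics/top0.png

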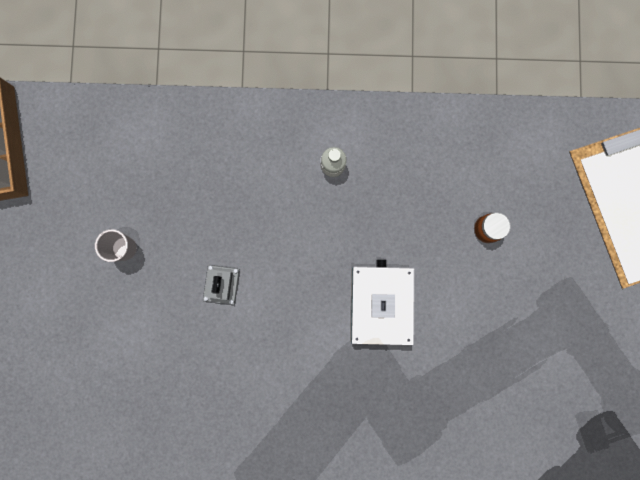

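View pics/scene0.png

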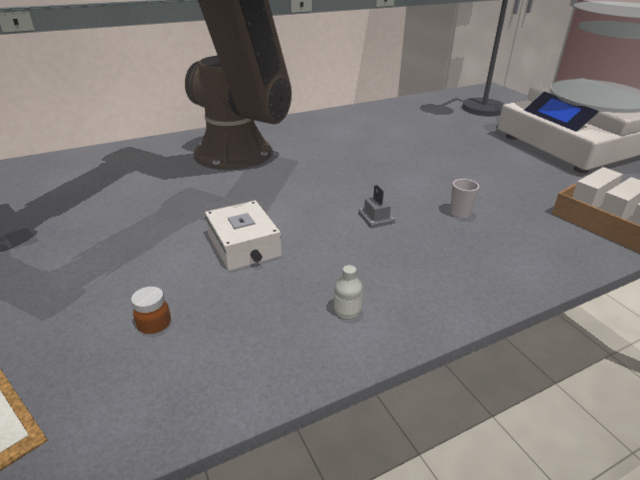

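The top view shows the box at about (383,306), with the slot's long side vertical. The stand is at (220,285) with the bow at (217,285), and the bottle (334,160), jar (492,228) and beaker (112,246) are all clear of both.

```bash
cat >> h.py <<'E'
def ray(name,u,v,z):
    c=calibration(name);K=c['mtx'];T=c['T']
    r=T[:3,:3]@np.array([(u-K[0,2])/K[0,0],-(v-K[1,2])/K[1,1],-1]);o=T[:3,3]
    return o+r*(z-o[2])/r[2]
def rect(name,m,z):
    cs,_=cv2.findContours(m.astype(np.uint8),0,1);c=max(cs,key=cv2.contourArea)
    w=np.array([ray(name,*p[0],z)[:2] for p in c],np.float32)
    (cx,cy),(a,b),th=cv2.minAreaRect(w); 
    if a<b:a,b,th=b,a,th+90
    return np.round([cx,cy,a,b],4),round((th+90)%180-90,1)
def toolR():
    o=get_obs();return R.from_euler('xyz',o['orientation'],degrees=True).as_matrix(),o['tool_pos'],o
E
python3 - <<'E'
from h import *
z=np.load('top.npz');im=z['im'].astype(int);P=z['P'];v,u=np.mgrid[:480,:640]
g=im.mean(-1)
def win(a,b,c,d): return (u>a)&(u<b)&(v>c)&(v<d)
print('box',rect('top',win(340,425,255,355)&(P[...,2]>.045)&(g>120),.062),np.median(P[...,2][win(360,410,330,340)]))
print('plate',rect('top',win(365,402,285,325)&(g<225),.066))
print('hole',rect('top',win(372,394,295,317)&(g<70),.066))
print('stand foot',rect('top',win(198,245,258,310)&(P[...,2]>.006)&(P[...,2]<.1),.012))
print('stand block',rect('top',win(198,245,258,310)&(P[...,2]>.035)&(P[...,2]<.052),.045))
b=win(198,245,258,310)&(P[...,2]>.06);print('bow',rect('top',b,.084),P[b].mean(0),P[b][:,2].max(),b.sum())
Rm,p,o=toolR();print(Rm.round(3))
s=np.hstack([cv2.resize(z['im'][255:315,190:250],(400,400),interpolation=2),cv2.resize(z['im'][260:350,340:430],(400,400),interpolation=2)])
cv2.imwrite('pics/c1.png',s[...,::-1])
E
```

```text
box (array([ 0.4887, -0.1354,  0.1499,  0.1208]), 0.0) 0.06180081564363871
plate (array([ 0.4879, -0.1351,  0.0471,  0.0455]), 0.9)
hole (array([ 0.4898, -0.136 ,  0.0157,  0.004 ]), 0.7)
stand foot (array([0.5226, 0.1929, 0.0747, 0.0656]), -5.8)
stand block (array([0.5226, 0.1929, 0.0556, 0.0436]), -5.8)
bow (array([0.5225, 0.1917, 0.0336, 0.0137]), -5.8) [0.52244729 0.17405326 0.18833927] 1.197389116379197 134
[[-0.001 -0.952 -0.308]
 [ 0.001 -0.308  0.952]
 [-1.     0.     0.001]]
```

View pics/c1.png

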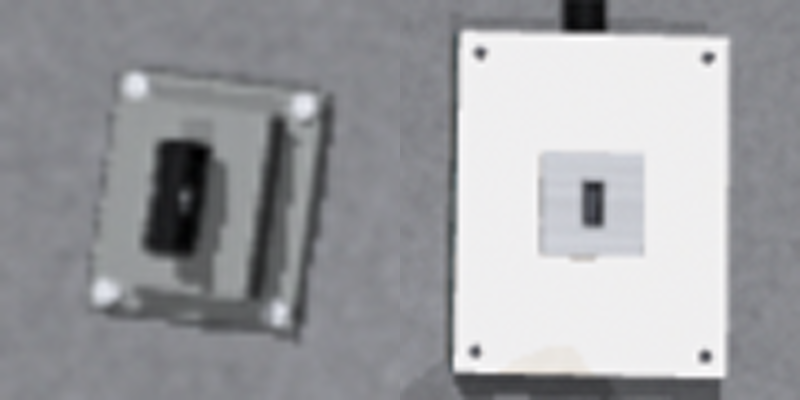

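move_arm --commands '[[[0,0,0,0.138],[0,0,0,0.138],[0,0,0,0.138],[0,-3.8,3,0],[0,-3.8,3,0],[0,-3.8,3,0],[0,-3.8,3,0],[0,-3.8,3,0]]]' --jaw 5

```text
clock: 0.9
tool_pos: [0.4131, -0.5108, 0.2263]
orientation: [50.7, 90.0, 134.9]
force: [0.2, -0.7, -1.6]
opening: 0.0501
```

move_arm --commands '[[[0,-3.9,3,0],[0,0,4.9,0],[0,0,4.9,0],[0,0,4.9,0],[0,0,4.9,0],[0,0,4.9,0],[0,0,4.9,0],[0,0,4.9,0]]]'

```text
clock: 1.7
tool_pos: [0.488, -0.1431, 0.2265]
orientation: [30.5, 90.0, 114.7]
force: [1.6, 0.0, 0.6]
opening: 0.0503
```

move_arm --commands '[[[0,0,4.9,0],[0,0,4.9,0],[0,0,4.9,0],[0,0,4.9,0],[0,0,4.9,0],[0,0,4.9,0],[0,0,0,0],[0,0,0,0]]]'

```text
clock: 2.5
tool_pos: [0.5176, 0.1484, 0.2259]
orientation: [125.9, 89.9, -149.8]
force: [0.0, 0.2, -0.1]
opening: 0.0503
```

move_arm --commands '[[[2,0,2.2,0],[2,0,2.2,0],[1,0,0,0],[0,0,0,0],[0,0,0,0]]]'

```text
clock: 3.0
tool_pos: [0.5226, 0.19, 0.177]
orientation: [-177.5, 90.0, -93.3]
force: [0.6, -0.1, 1.4]
opening: 0.0498
```

```bash
cat >> h.py <<'E'
def wcam():
    Rm,p,o=toolR();im,d=snapshot('wrist');c=calibration('wrist')
    T=np.eye(4);T[:3,:3]=Rm;T[:3,3]=p
    return im,d,c['mtx'],T@c['tool_from_camera'],Rm,p,o
def wray(K,T,u,v):
    x=(u-K[0,2])/K[0,0];y=(v-K[1,2])/K[1,1];th=np.hypot(x,y);s=np.sin(th)/max(th,1e-9)
    return T[:3,:3]@np.array([x*s,-y*s,-np.cos(th)])
def wpt(K,T,u,v,z):
    r=wray(K,T,u,v);return T[:3,3]+r*(z-T[2,3])/r[2]
def wpix(K,T,P):
    q=T[:3,:3].T@(np.asarray(P)-T[:3,3]);th=np.arctan2(np.hypot(q[0],q[1]),-q[2]);h=np.hypot(q[0],q[1])
    return np.array([K[0,2]+K[0,0]*th*q[0]/h,K[1,2]-K[1,1]*th*q[1]/h])
E
python3 - <<'E'
from h import *
im,d,K,T,Rm,p,o=wcam();np.savez('w1.npz',im=im,d=d,K=K,T=T)
print(p,Rm.round(3),o['joint_pos'].round(1),T[:3,3]);
for P in ([.5226,.1929,.045],[.5225,.1917,.084]):print(wpix(K,T,P))
cv2.imwrite('pics/w1.png',im[...,::-1])
E
```

```text
[0.52259123 0.19001426 0.17696427] [[-0.    -0.995  0.102]
 [-0.     0.102  0.995]
 [-1.    -0.    -0.   ]] [  40.2   11.6  -18.6    0.   -59.8 -136. ] [0.44110758 0.19871957 0.33446081]
[328.84434451 231.11721762]
[327.59510613 246.09113383]
```

View pics/w1.png

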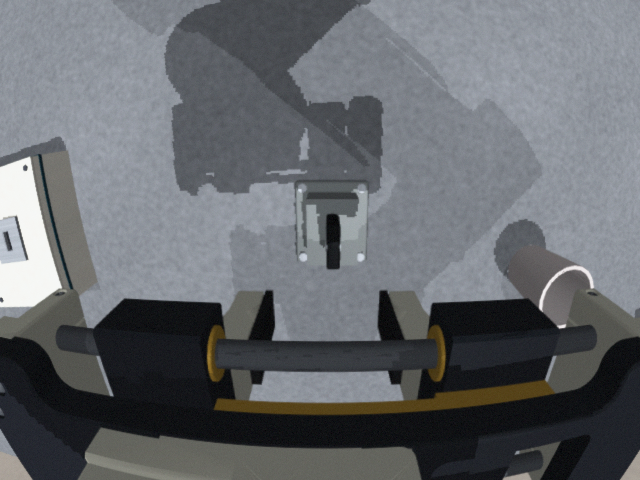

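The wrist view shows the stand at about (332,225) and the bow at (333,240). Both sit about 3 px off the prediction, which is a calibration bias. Joint 6 is at -136°, so a clockwise turn at the box would run out of range. I'll flip the grasp half a turn, and the two mirrored views will cancel the camera bias.

move_arm --commands '[[[0,0,0,-0.1496],[0,0,0,-0.1496],[0,0,0,-0.1496],[0,0,0,-0.1496],[0,0,0,-0.1496],[0,0,0,-0.1496],[0,0,0,-0.1496],[0,0,0,-0.1496]]]'

```text
clock: 3.85
tool_pos: [0.523, 0.1906, 0.1779]
orientation: [-118.8, 89.9, 34.3]
force: [0.1, -0.3, -0.9]
opening: 0.0498
```

move_arm --commands '[[[0,0,0,-0.1496],[0,0,0,-0.1496],[0,0,0,-0.1496],[0,0,0,-0.1496],[0,0,0,-0.1496],[0,0,0,-0.1496],[0,0,0,-0.1496],[0,0,0,-0.1496]]]'

```text
clock: 4.65
tool_pos: [0.523, 0.1907, 0.1779]
orientation: [172.1, 89.9, 33.8]
force: [0.6, 0.7, 1.0]
opening: 0.0499
```

move_arm --commands '[[[0,0,0,-0.1496],[0,0,0,-0.1496],[0,0,0,-0.1496],[0,0,0,-0.1496],[0,0,0,-0.1496],[0,0,0,0],[0,0,0,0]]]'

```text
clock: 5.35
tool_pos: [0.5228, 0.1909, 0.1774]
orientation: [133.0, 89.9, 36.9]
force: [-0.4, 0.5, 0.6]
opening: 0.05
```

Run:
```python
from h import *
im,d,K,T,Rm,p,o=wcam();np.savez('w2.npz',im=im,d=d,K=K,T=T)
print(p,Rm.round(3),o['joint_pos'].round(1),T[:3,3]);
cv2.imwrite('pics/w2.png',im[...,::-1])
v,u=np.mgrid[:480,:640]
for f in ('w1','w2'):
    z=np.load(f+'.npz');K,T,d,im=z['K'],z['T'],z['d'],z['im'].astype(int)
    x=(u-K[0,2])/K[0,0];y=(v-K[1,2])/K[1,1];th=np.hypot(x,y);t=np.tan(th)/np.maximum(th,1e-9)
    P=np.stack([x*t*d,-y*t*d,-d],-1)@T[:3,:3].T+T[:3,3]
    near=(np.hypot(P[...,0]-.5226,P[...,1]-.193)<.07)&(d>0)&(v<290)
    def rc(m,zz=None):
        cs,_=cv2.findContours(m.astype(np.uint8),0,1);c=max(cs,key=cv2.contourArea)[:,0]
        w=np.array([wpt(K,T,a,b,zz)[:2] for a,b in c],np.float32)
        (a,b),s,th=cv2.minAreaRect(w);return np.round([a,b,*s,th],4)
    Z=P[...,2]
    print(f,'foot',rc(near&(Z>.006)&(Z<.1),.012),'blocktop',rc(near&(Z>.04)&(Z<.05),.045),np.median(Z[near&(Z>.04)&(Z<.05)]))
    b=near&(Z>.055)&(Z<.1);print(' bow z',np.percentile(Z[b],[1,50,99]),b.sum(),'top',rc(b&(Z>.0815),.084),'px',u[b].min(),u[b].max(),v[b].min(),v[b].max())
    for h in np.arange(.055,.085,.005):
        m=b&(abs(Z-h)<.0025);print('  ',h.round(3),P[m].mean(0).round(4),np.ptp(P[m],0).round(4))
```

```text
[0.52282053 0.19087004 0.17739623] [[ 0.001  0.994 -0.106]
 [ 0.001 -0.106 -0.994]
 [-1.     0.001 -0.001]] [ 40.2  11.6 -18.5   0.  -59.8  43.7] [0.60641302 0.18209958 0.33497731]
w1 foot [5.26700e-01 1.95200e-01 6.43000e-02 8.22000e-02 8.42008e+01] blocktop [5.23500e-01 1.95400e-01 4.18000e-02 5.58000e-02 8.41959e+01] 0.04431680429458984
 bow z [0.05767676 0.0828955  0.08468619] 742 top [5.23100e-01 1.95500e-01 1.00000e-02 3.29000e-02 8.41286e+01] px 326 340 215 268
   0.055 [0.5075 0.1965 0.0563] [0.0009 0.0084 0.0021]
   0.06 [0.5076 0.1973 0.06  ] [0.0032 0.0097 0.0048]
   0.065 [0.5075 0.1964 0.0651] [0.0018 0.0091 0.0045]
   0.07 [0.5078 0.1969 0.0694] [0.0025 0.0096 0.0047]
   0.075 [0.5078 0.1966 0.0752] [0.0015 0.0094 0.0048]
   0.08 [0.5207 0.1953 0.0818] [0.0336 0.0124 0.0049]
   0.085 [0.5238 0.1952 0.0834] [0.0328 0.0119 0.0027]
w2 foot [5.21700e-01 1.95600e-01 6.43000e-02 8.24000e-02 8.39755e+01] blocktop [5.25300e-01 1.95200e-01 4.18000e-02 5.66000e-02 8.39482e+01] 0.04439574777903682
 bow z [0.05670375 0.08304509 0.0848721 ] 686 top [5.25300e-01 1.95500e-01 8.70000e-03 3.29000e-02 8.38833e+01] px 314 326 215 268
   0.055 [0.5414 0.1939 0.056 ] [0.0018 0.0084 0.0023]
   0.06 [0.5413 0.1938 0.0599] [0.0015 0.0091 0.0043]
   0.065 [0.5413 0.1938 0.0649] [0.0024 0.0092 0.0049]
   0.07 [0.5412 0.194  0.0699] [0.0024 0.0088 0.0032]
   0.075 [0.541  0.1935 0.0751] [0.0016 0.0086 0.0043]
   0.08 [0.5285 0.1953 0.0818] [0.0339 0.0121 0.004 ]
   0.085 [0.5251 0.1954 0.0834] [0.0329 0.0116 0.0031]
```

View pics/w2.png

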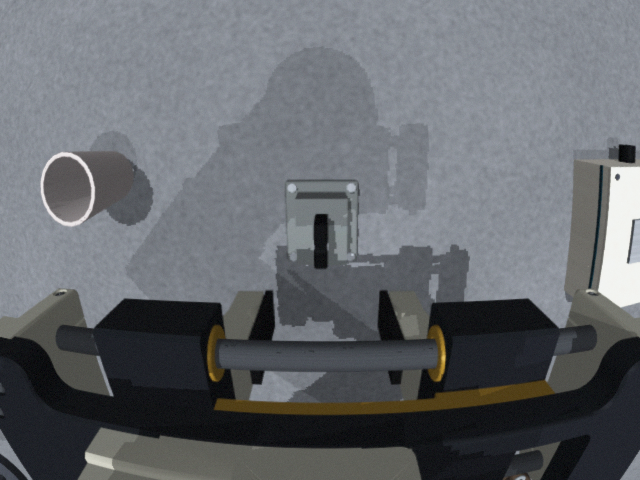

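Both mirrored views agree. The slot is at (0.5244, 0.1953), the bow top at (0.5242, 0.1955), yaw is -5.9°, the lean is about zero, and the top is at 84 mm, so the key is seated. I'll grasp now.

move_arm --commands '[[[0,0.1,-0.47,0],[2.5,0,0,0],[2.5,0,0,0],[2.5,0,0,0],[2.5,0,0,0],[1.5,0,0,0],[1.1,0,0,0],[0,0,0,0]]]'

```text
clock: 6.2
tool_pos: [0.5234, 0.1955, 0.0492]
orientation: [-46.5, 89.9, -142.4]
force: [-0.2, -0.2, 0.1]
opening: 0.0498
```

move_arm --commands '[[[0,0,0,0],[0,0,0,0],[0,0,0,0],[0,0,0,0],[0,0,0,0],[0,0,0,0]]]' --jaw 0

```text
clock: 6.8
tool_pos: [0.5241, 0.1959, 0.0508]
orientation: [132.3, 90.0, 36.5]
force: [-0.4, -0.6, 1.0]
opening: 0.0098
```

Run:
```python
from h import *
o=get_obs();Rm,p,_=toolR();print({k:np.round(o[k],4) for k in('clock','tool_pos','force','moment','opening','joint_pos')},Rm.round(3))
```

```text
{'clock': np.float64(6.8), 'tool_pos': array([0.5241, 0.1959, 0.0508]), 'force': array([-0.3761, -0.5889,  0.9979]), 'moment': array([-0.0443,  0.1068,  0.005 ]), 'opening': np.float64(0.0098), 'joint_pos': array([ 4.05435e+01,  1.99615e+01, -2.63841e+01,  2.30000e-03,
       -4.36320e+01,  4.36563e+01])} [[ 0.     0.995 -0.101]
 [ 0.    -0.101 -0.995]
 [-1.     0.    -0.   ]]
```

move_arm --commands '[[[-0.5,0,0,0],[-1,0,0,0],[-1.5,0,0,0],[-2,0,0,0],[-2.5,0,0,0],[-2.5,0,0,0],[-2.5,0,0,0],[-1.5,0,0,0]]]'

```text
clock: 7.6
tool_pos: [0.5247, 0.1961, 0.1937]
orientation: [127.2, 89.8, 31.5]
force: [0.2, 0.3, -0.4]
opening: 0.0097
```

move_arm --commands '[[[0,0,2,0],[0,0,4,0],[0,0,5,0],[0,0,5,0],[0,0,5,0],[0,0,5,0],[0,0,4,0],[0,0,2,0]]]'

```text
clock: 8.4
tool_pos: [0.4899, -0.1257, 0.1906]
orientation: [-79.0, 90.0, -174.9]
force: [0.8, -0.1, -0.5]
opening: 0.0098
```

move_arm --commands '[[[0,0,1,-0.054],[0,0,0,-0.054],[0,0,0,0],[0,0,0,0],[0,0,0,0]]]'

```text
clock: 8.9
tool_pos: [0.4904, -0.1324, 0.1906]
orientation: [-149.1, 90.0, 121.2]
force: [1.1, 0.1, -0.3]
opening: 0.0096
```

```bash
cat > box.py <<'E'
from h import *
import sys
f=sys.argv[1]
im,d,K,T,Rm,p,o=wcam();np.savez(f+'.npz',im=im,d=d,K=K,T=T)
print(p,o['joint_pos'].round(1),o['opening'],o['force'].round(2),'z-axis angle',np.degrees(np.arctan2(Rm[1,2],Rm[0,2])))
cv2.imwrite('pics/%s.png'%f,im[...,::-1])
v,u=np.mgrid[:480,:640];g=im.astype(int).mean(-1);sat=np.ptp(im.astype(int),axis=-1)
x=(u-K[0,2])/K[0,0];y=(v-K[1,2])/K[1,1];th=np.hypot(x,y);t=np.tan(th)/np.maximum(th,1e-9)
P=np.stack([x*t*d,-y*t*d,-d],-1)@T[:3,:3].T+T[:3,3];Z=P[...,2]
c0=np.array([.4905,-.133]);r=np.hypot(P[...,0]-c0[0],P[...,1]-c0[1])
def rc(m,zz):
    cs,_=cv2.findContours(m.astype(np.uint8),0,1);c=max(cs,key=cv2.contourArea)[:,0]
    w=np.array([wpt(K,T,a,b,zz)[:2] for a,b in c],np.float32)
    (a,b),s,th=cv2.minAreaRect(w);return np.round([a,b,*s,th],4)
print('boxtop',rc((r<.12)&(Z>.055)&(Z<.072),.062),np.median(Z[(r<.05)&(Z>.05)&(Z<.08)]))
print('plate',rc((r<.035)&(Z>.0645)&(Z<.072),.066))
hm=(r<.018)&(((Z<.06)&(Z>0))|((g<90)&(Z<.07)))
print('hole',rc(hm,.066),hm.sum())
E
python3 box.py b1
```

```text
[ 0.49044486 -0.13237523  0.19059789] [  7.1   6.4 -23.1  -0.  -60.5  83.3] 0.009639909335229234 [ 1.12  0.05 -0.32] z-axis angle -89.65707363740117
boxtop [ 0.4974 -0.1341  0.1371  0.1206  0.2458] 0.0617455912827829
plate [ 0.4907 -0.134   0.0456  0.0462  0.3207]
hole [ 0.4911 -0.134   0.019   0.0087  0.1855] 272
```

View pics/b1.png

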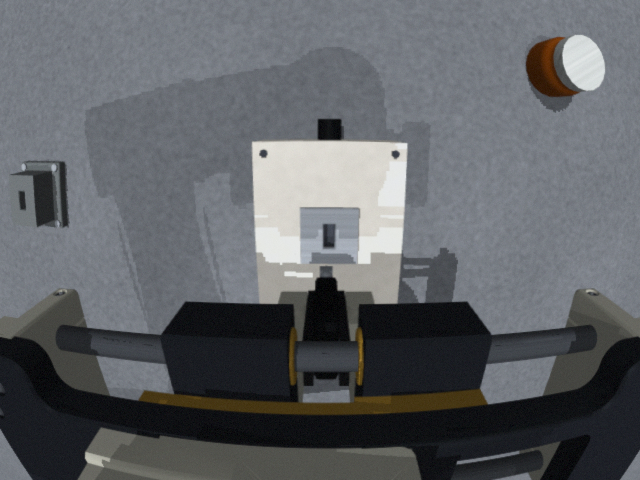

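The hole is at (0.490, -0.134) after removing the mirrored-view bias, and the box yaw is 0.25°. The picture shows the hole at (329,236) and the key bit at (326,272). I'll descend close to the plate and check.

move_arm --commands '[[[1.5,-0.04,0.16,0],[2,0,0,0],[2,0,0,0],[1,0,0,0],[0.6,0,0,0],[0,0,0,0],[0,0,0,0]]]'

```text
clock: 9.65
tool_pos: [0.4908, -0.1341, 0.1202]
orientation: [78.1, 90.0, -11.5]
force: [0.2, -0.6, -0.3]
opening: 0.01
```

```bash
python3 box.py b2
python3 - <<'E'
import cv2
im=cv2.imread('pics/b2.png')[180:320,240:420];cv2.imwrite('pics/b2c.png',cv2.resize(im,None,fx=4,fy=4,interpolation=2))
E
```

```text
[ 0.49078371 -0.13406074  0.12019806] [  6.9  10.6 -28.4   0.  -50.9  83.5] 0.010024622358634556 [ 0.19 -0.6  -0.28] z-axis angle -89.59379855217364
boxtop [ 0.5153 -0.1342  0.101   0.1201  0.0022] 0.0616904796586521
plate [ 0.4944 -0.1342  0.0392  0.0462  0.3815]
hole [ 0.4888 -0.1326  0.0239  0.0346  0.4063] 988
```

View pics/b2c.png

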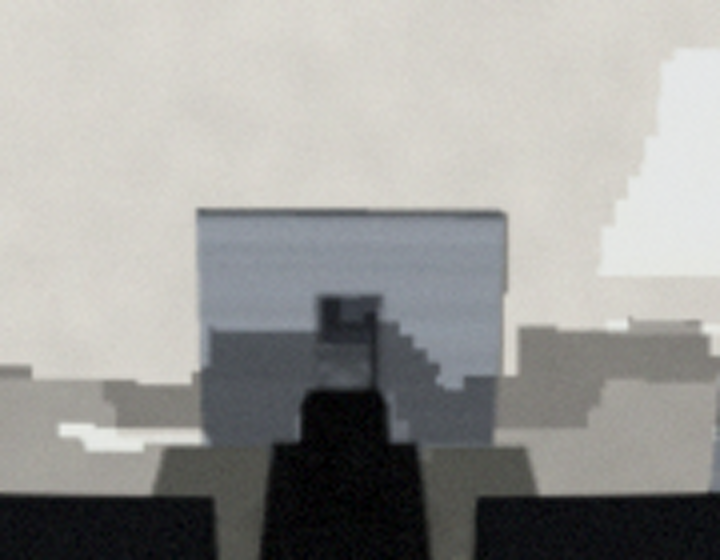

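The crop shows the bit centred at column 326.1 and the hole at 327.5, so the key should go about 0.8 mm further along tool z. I'll check the x direction from the plate and hole edges.

Run:
```python
from h import *
z=np.load('b2.npz');K,T=z['K'],z['T']
f=lambda a,b,zz:wpt(K,T,240+a/4,180+b/4,zz).round(4)
print('plate far edge',f(350,210,.066),'hole far',f(350,296,.066),'L/R',f(318,320,.066),f(382,320,.066))
print('bit bottom @tip z.0815+3.5', [f(344,345,.0815+h) for h in (0,.0035)],'bow bottom far edge',f(344,390,.1175),'bow far L/R',f(302,400,.1175),f(388,400,.1175))
```

```text
plate far edge [ 0.5143 -0.1345  0.066 ] hole far [ 0.5008 -0.1346  0.066 ] L/R [ 0.4969 -0.1298  0.066 ] [ 0.497  -0.1395  0.066 ]
bit bottom @tip z.0815+3.5 [array([ 0.4989, -0.1337,  0.0815]), array([ 0.5002, -0.1337,  0.085 ])] bow bottom far edge [ 0.5072 -0.1337  0.1175] bow far L/R [ 0.5058 -0.1288  0.1175] [ 0.5059 -0.1388  0.1175]
```

move_arm --commands '[[[0.4,0.05,0.08,0],[0.4,0,0,0],[0.4,0,0,0],[0.2,0,0,0],[0,0,0,0]]]'

```text
clock: 10.2
tool_pos: [0.4905, -0.1349, 0.1051]
orientation: [-84.6, 90.0, -174.2]
force: [0.5, 0.1, -0.3]
opening: 0.0098
```

move_arm --commands '[[[0.1,0,0,0],[0.1,0,0,0],[0.05,0,0,0],[0,0,0,0]]]'

```text
clock: 10.6
tool_pos: [0.4907, -0.1349, 0.1031]
orientation: [37.5, 90.0, -52.1]
force: [-0.2, 0.7, -0.6]
opening: 0.0097
```

move_arm --commands '[[[0.1,0,0,0],[0.1,0,0,0],[0,0,0,0]]]'

```text
clock: 10.9
tool_pos: [0.4906, -0.1349, 0.1009]
orientation: [-92.7, 90.0, 177.7]
force: [1.1, 0.7, -0.8]
opening: 0.0101
```

move_arm --commands '[[[0.2,0,0,0],[0.2,0,0,0],[0.2,0,0,0],[0.1,0,0,0],[0,0,0,0]]]'

```text
clock: 11.4
tool_pos: [0.4906, -0.1349, 0.0938]
orientation: [-86.1, 90.0, -175.7]
force: [0.5, -0.8, -0.3]
opening: 0.0097
```

move_arm --commands '[[[0.2,0,0,0],[0.2,0,0,0],[0.1,0,0,0],[0,0,0,0]]]'

```text
clock: 11.8
tool_pos: [0.4906, -0.1349, 0.0889]
orientation: [-86.8, 90.0, -176.4]
force: [0.8, 0.3, -0.5]
opening: 0.0101
```

move_arm --commands '[[[0.1,0,0,0],[0.1,0,0,0],[0,0,0,0]]]'

```text
clock: 12.1
tool_pos: [0.4907, -0.1349, 0.0869]
orientation: [-100.8, 90.0, 169.6]
force: [-0.2, 0.0, -0.9]
opening: 0.0099
```

move_arm --commands '[[[0.1,0,0,0],[0.05,0,0,0],[0,0,0,0]]]'

```text
clock: 12.4
tool_pos: [0.4907, -0.1349, 0.0855]
orientation: [-93.9, 90.0, 176.5]
force: [0.4, 0.2, -0.5]
opening: 0.01
```

move_arm --commands '[[[0.05,0,0,0],[0,0,0,0]]]'

```text
clock: 12.6
tool_pos: [0.4907, -0.1349, 0.085]
orientation: [-108.2, 90.0, 162.2]
force: [-0.5, 0.3, -1.4]
opening: 0.0098
```

move_arm --commands '[[[0.03,0,0,0],[0,0,0,0]]]'

```text
clock: 12.8
tool_pos: [0.4908, -0.1349, 0.0848]
orientation: [64.5, 90.0, -25.1]
force: [0.3, -0.8, -0.4]
opening: 0.0101
```

move_arm --commands '[[[0.04,0,0,0],[0,0,0,0]]]'

```text
clock: 13.0
tool_pos: [0.4908, -0.1349, 0.0847]
orientation: [62.4, 90.0, -27.2]
force: [-2.2, 0.4, 4.4]
opening: 0.0098
```

move_arm --commands '[[[0.03,0,0,0],[0,0,0,0]]]'

```text
clock: 13.2
tool_pos: [0.4909, -0.1349, 0.0846]
orientation: [67.0, 90.0, -22.6]
force: [-2.5, 1.0, 6.6]
opening: 0.0097
```

move_arm --commands '[[[0.03,0,0,0],[0,0,0,0]]]'

```text
clock: 13.4
tool_pos: [0.4909, -0.135, 0.0845]
orientation: [70.3, 90.0, -19.3]
force: [-2.5, 1.9, 9.4]
opening: 0.01
```

The floor is found: the tip is at 46 mm, exactly 20 mm below the plate face. I'll ease the pressure and start turning while watching the z moment.

```bash
cat > m.py <<'E'
from h import *
Rm,p,o=toolR();print(o['clock'],'F',o['force'].round(1),'M',o['moment'].round(3),'p',p.round(4),'keyang cw rad',round(np.radians(-89.75)-np.arctan2(Rm[1,2],Rm[0,2]),3),'q6',o['joint_pos'][5].round(1),'tau6',o['tau'][5].round(3),o['opening'].round(4))
E
python3 m.py
```

```text
Traceback (most recent call last):
  File "m.py", line 2, in <module>
    Rm,p,o=toolR();print(o['clock'],'F',o['force'].round(1),'M',o['moment'].round(3),'p',p.round(4),'keyang cw rad',round(np.radians(-89.75)-np.arctan2(Rm[1,2],Rm[0,2]),3),'q6',o['joint_pos'][5].round(1),'tau6',o['tau'][5].round(3),o['opening'].round(4))
                                                                                                                                                                                                                                        ^^^^^^^^^^^^^^^^^^
AttributeError: 'float' object has no attribute 'round'
```

move_arm --commands '[[[-0.06,-0.03,-0.02,0],[0,0,0,0]]]'

```text
clock: 13.6
tool_pos: [0.4908, -0.1348, 0.0846]
orientation: [81.0, 90.0, -8.6]
force: [-0.4, -0.9, 4.0]
opening: 0.0098
```

```bash
python3 m.py
```

```text
Traceback (most recent call last):
  File "m.py", line 2, in <module>
    Rm,p,o=toolR();print(o['clock'],'F',o['force'].round(1),'M',o['moment'].round(3),'p',p.round(4),'keyang cw rad',round(np.radians(-89.75)-np.arctan2(Rm[1,2],Rm[0,2]),3),'q6',o['joint_pos'][5].round(1),'tau6',o['tau'][5].round(3),o['opening'].round(4))
                                                                                                                                                                                                                                        ^^^^^^^^^^^^^^^^^^
AttributeError: 'float' object has no attribute 'round'
```

move_arm --commands '[[[0,0,0,0.05],[0,0,0,0.05],[0,0,0,0.05],[0,0,0,0.05],[0,0,0,0]]]'

```text
clock: 14.1
tool_pos: [0.4907, -0.1348, 0.0846]
orientation: [79.0, 90.0, -22.1]
force: [-1.0, -0.8, 5.2]
opening: 0.0099
```

```bash
python3 m.py
```

```text
Traceback (most recent call last):
  File "m.py", line 2, in <module>
    Rm,p,o=toolR();print(o['clock'],'F',o['force'].round(1),'M',o['moment'].round(3),'p',p.round(4),'keyang cw rad',round(np.radians(-89.75)-np.arctan2(Rm[1,2],Rm[0,2]),3),'q6',o['joint_pos'][5].round(1),'tau6',o['tau'][5].round(3),o['opening'].round(4))
                                                                                                                                                                                                                                        ^^^^^^^^^^^^^^^^^^
AttributeError: 'float' object has no attribute 'round'
```

```bash
sed -i "s/,o\['opening'\].round(4))/)/" m.py; python3 m.py
```

```text
14.1 F [-1.  -0.8  5.2] M [-0.203  0.484  0.022] p [ 0.4907 -0.1348  0.0846] keyang cw rad 0.198 q6 72.1 tau6 -0.77
```

move_arm --commands '[[[0,0,0,0.05],[0,0,0,0.05],[0,0,0,0.05],[0,0,0,0.05],[0,0,0,0]]]'

```text
clock: 14.6
tool_pos: [0.4907, -0.135, 0.0846]
orientation: [68.3, 90.0, -44.2]
force: [-0.1, -1.5, 5.2]
opening: 0.0099
```

```bash
python3 m.py
```

```text
14.6 F [-0.1 -1.5  5.2] M [-0.695  0.418  0.019] p [ 0.4907 -0.135   0.0846] keyang cw rad 0.397 q6 60.7 tau6 -0.666
```

move_arm --commands '[[[0,0,0,0.05],[0,0,0,0.05],[0,0,0,0.05],[0,0,0,0]]]'

```text
clock: 15.0
tool_pos: [0.4906, -0.1351, 0.0846]
orientation: [45.3, 90.0, -75.8]
force: [-1.0, -2.4, 5.1]
opening: 0.0103
```

```bash
python3 m.py
```

```text
15.0 F [-1.  -2.4  5.1] M [-0.921  0.581  0.071] p [ 0.4906 -0.1351  0.0846] keyang cw rad 0.547 q6 52.1 tau6 -0.667
```

move_arm --commands '[[[0,0.02,0.02,0],[0,0,0,0]]]'

```text
clock: 15.2
tool_pos: [0.4906, -0.1352, 0.0846]
orientation: [67.4, 90.0, -53.6]
force: [-1.2, -0.4, 6.3]
opening: 0.0101
```

```bash
python3 m.py
```

```text
15.2 F [-1.2 -0.4  6.3] M [-0.368  0.658  0.013] p [ 0.4906 -0.1352  0.0846] keyang cw rad 0.546 q6 52.2 tau6 -0.017
```

move_arm --commands '[[[0,0,0,0.04],[0,0,0,0.04],[0,0,0,0]]]'

```text
clock: 15.5
tool_pos: [0.4906, -0.1352, 0.0846]
orientation: [51.9, 90.0, -73.8]
force: [-1.2, -1.4, 5.9]
opening: 0.0101
```

```bash
python3 m.py
```

```text
15.5 F [-1.2 -1.4  5.9] M [-0.546  0.68   0.02 ] p [ 0.4906 -0.1352  0.0846] keyang cw rad 0.627 q6 47.5 tau6 -0.537
```

move_arm --commands '[[[0,0,0,0.04],[0,0,0,0.04],[0,0,0,0]]]'

```text
clock: 15.8
tool_pos: [0.4906, -0.1353, 0.0846]
orientation: [44.6, 90.0, -85.7]
force: [-0.9, -1.7, 5.5]
opening: 0.0099
```

```bash
python3 m.py
```

```text
15.8 F [-0.9 -1.7  5.5] M [-0.699  0.673 -0.01 ] p [ 0.4906 -0.1353  0.0846] keyang cw rad 0.707 q6 43.0 tau6 -0.537
```

move_arm --commands '[[[0,0,0,0.03],[0,0,0,0.03],[0,0,0,0]]]'

```text
clock: 16.1
tool_pos: [0.4905, -0.1353, 0.0846]
orientation: [38.5, 90.0, -95.2]
force: [-2.1, -1.8, 6.3]
opening: 0.0097
```

```bash
python3 m.py
```

```text
16.1 F [-2.1 -1.8  6.3] M [-0.808  0.747  0.052] p [ 0.4905 -0.1353  0.0846] keyang cw rad 0.767 q6 39.5 tau6 -0.412
```

move_arm --commands '[[[0,0,0,0]]]'

```text
clock: 16.2
tool_pos: [0.4905, -0.1354, 0.0846]
orientation: [37.3, 90.0, -96.3]
force: [-1.3, -2.3, 6.0]
opening: 0.0095
```

```bash
python3 m.py
```

```text
16.2 F [-1.3 -2.3  6. ] M [-0.792  0.748  0.014] p [ 0.4905 -0.1354  0.0846] keyang cw rad 0.766 q6 39.6 tau6 -0.062
```

The moment noise is about 0.03 N m per reading, so I'll average a few readings per step.

```bash
cat >> m.py <<'E'
M=[o['moment'][2]]
for _ in range(5): snapshot('top');M.append(get_obs()['moment'][2])
print('Mz mean',np.mean(M).round(3),np.std(M).round(3))
E
sed -i 's/^Rm,p,o=toolR();print(.*$/Rm,p,o=toolR();print(o["clock"],"F",o["force"].round(1),"cw",round(np.radians(-89.75)-np.arctan2(Rm[1,2],Rm[0,2]),3),"q6",o["joint_pos"][5].round(1))/' m.py; python3 m.py
```

```text
16.2 F [-1.3 -2.3  6. ] cw 0.766 q6 39.6
Mz mean 0.014 0.029
```

move_arm --commands '[[[0,0,0,0.03],[0,0,0,0.02],[0,0,0,0]]]'

```text
clock: 16.75
tool_pos: [0.4905, -0.1354, 0.0846]
orientation: [34.7, 90.0, -101.8]
force: [-1.6, -2.7, 6.1]
opening: 0.0097
```

```bash
python3 m.py
```

```text
16.75 F [-1.6 -2.7  6.1] cw 0.816 q6 36.7
Mz mean 0.041 0.029
```

move_arm --commands '[[[0,0,0,0.03],[0,0,0,0.02],[0,0,0,0]]]'

```text
clock: 17.3
tool_pos: [0.4904, -0.1354, 0.0846]
orientation: [33.6, 90.0, -105.8]
force: [-1.6, -2.8, 6.3]
opening: 0.0097
```

```bash
python3 m.py
```

```text
17.3 F [-1.6 -2.8  6.3] cw 0.866 q6 33.8
Mz mean 0.039 0.036
```

move_arm --commands '[[[0,0,0,0.02],[0,0,0,0.01],[0,0,0,0]]]'

```text
clock: 17.85
tool_pos: [0.4904, -0.1354, 0.0846]
orientation: [29.3, 90.0, -111.8]
force: [-0.9, -2.5, 6.1]
opening: 0.0098
```

```bash
python3 m.py
```

```text
17.85 F [-0.9 -2.5  6.1] cw 0.896 q6 32.1
Mz mean 0.035 0.024
```

move_arm --commands '[[[0,0.02,0.02,0.02],[0,0,0,0.02],[0,0,0,0]]]'

```text
clock: 18.4
tool_pos: [0.4904, -0.1356, 0.0846]
orientation: [29.5, 90.0, -113.9]
force: [-1.8, -1.4, 5.7]
opening: 0.01
```

```bash
python3 m.py
```

```text
18.4 F [-1.8 -1.4  5.7] cw 0.936 q6 29.9
Mz mean 0.01 0.038
```

move_arm --commands '[[[0,0,0,0.02],[0,0,0,0.02],[0,0,0,0]]]'

```text
clock: 18.95
tool_pos: [0.4903, -0.1356, 0.0846]
orientation: [20.4, 90.0, -125.3]
force: [-1.9, -1.2, 7.3]
opening: 0.0097
```

```bash
python3 m.py
```

```text
18.95 F [-1.9 -1.2  7.3] cw 0.976 q6 27.6
Mz mean 0.056 0.024
```

move_arm --commands '[[[0,0,0,0.02],[0,0,0,0.02],[0,0,0,0]]]'

```text
clock: 19.5
tool_pos: [0.4903, -0.1356, 0.0846]
orientation: [18.3, 90.0, -129.6]
force: [-2.4, -1.0, 6.6]
opening: 0.0098
```

```bash
python3 m.py
```

```text
19.5 F [-2.4 -1.   6.6] cw 1.016 q6 25.3
Mz mean 0.089 0.034
```

move_arm --commands '[[[0,0,0,0.02],[0,0,0,0]]]'

```text
clock: 19.95
tool_pos: [0.4903, -0.1356, 0.0846]
orientation: [23.2, 90.0, -125.9]
force: [-2.6, -1.9, 5.9]
opening: 0.0098
```

```bash
python3 m.py
```

```text
19.95 F [-2.6 -1.9  5.9] cw 1.036 q6 24.1
Mz mean 0.1 0.006
```

move_arm --commands '[[[0,0,0,0.02],[0,0,0,0]]]'

```text
clock: 20.4
tool_pos: [0.4903, -0.1356, 0.0846]
orientation: [22.1, 90.0, -128.2]
force: [-2.5, -2.2, 6.5]
opening: 0.0098
```

```bash
python3 m.py
```

```text
20.4 F [-2.5 -2.2  6.5] cw 1.056 q6 23.0
Mz mean 0.147 0.016
```

The stop is clear. Torque rose from 0.03 to 0.15 N m between 0.97 and 1.06 rad, below the forcing level. Now I'll turn back home, including the play, to the firm end.

move_arm --commands '[[[0,0,0,-0.1],[0,0,0,-0.1],[0,0,0,-0.1],[0,0,0,-0.1],[0,0,0,-0.1],[0,0,0,-0.1],[0,0,0,-0.1],[0,0,0,-0.1]]]'

```text
clock: 21.45
tool_pos: [0.4908, -0.1352, 0.0846]
orientation: [111.3, 90.0, 7.1]
force: [-0.8, 1.9, 6.6]
opening: 0.0097
```

move_arm --commands '[[[0,0,0,-0.1],[0,0,0,-0.1],[0,0,0,-0.056],[0,0,0,0],[0,0,0,0]]]'

```text
clock: 21.95
tool_pos: [0.4908, -0.135, 0.0846]
orientation: [117.3, 90.0, 27.6]
force: [-0.4, 2.1, 5.1]
opening: 0.0101
```

```bash
python3 m.py
```

```text
21.95 F [-0.4  2.1  5.1] cw -0.0 q6 83.5
Mz mean -0.03 0.023
```

move_arm --commands '[[[0,0,0,-0.03],[0,0,0,-0.03],[0,0,0,0]]]'

```text
clock: 22.5
tool_pos: [0.4908, -0.1349, 0.0846]
orientation: [119.6, 89.9, 33.3]
force: [-0.6, 2.5, 6.4]
opening: 0.01
```

```bash
python3 m.py
```

```text
22.5 F [-0.6  2.5  6.4] cw -0.061 q6 87.0
Mz mean -0.023 0.031
```

move_arm --commands '[[[0,0,0,-0.02],[0,0,0,-0.02],[0,0,0,0]]]'

```text
clock: 23.05
tool_pos: [0.4908, -0.1349, 0.0846]
orientation: [119.1, 89.9, 35.1]
force: [-1.9, 2.9, 4.9]
opening: 0.0098
```

```bash
python3 m.py
```

```text
23.05 F [-1.9  2.9  4.9] cw -0.101 q6 89.3
Mz mean -0.02 0.013
```

move_arm --commands '[[[0,0,0,-0.02],[0,0,0,0]]]'

```text
clock: 23.5
tool_pos: [0.4908, -0.1349, 0.0846]
orientation: [118.9, 89.9, 36.1]
force: [-1.0, 3.4, 7.1]
opening: 0.0095
```

```bash
python3 m.py
```

```text
23.5 F [-1.   3.4  7.1] cw -0.121 q6 90.4
Mz mean -0.029 0.014
```

move_arm --commands '[[[0,0,-0.02,-0.02],[0,0,0,0]]]'

```text
clock: 23.95
tool_pos: [0.4908, -0.1348, 0.0846]
orientation: [107.0, 90.0, 25.4]
force: [-0.5, 2.8, 5.0]
opening: 0.01
```

```bash
python3 m.py
```

```text
23.95 F [-0.5  2.8  5. ] cw -0.141 q6 91.6
Mz mean -0.055 0.023
```

move_arm --commands '[[[0,0,0,-0.02],[0,0,0,0]]]'

```text
clock: 24.4
tool_pos: [0.4908, -0.1348, 0.0846]
orientation: [108.4, 90.0, 27.8]
force: [-1.2, 2.3, 5.6]
opening: 0.01
```

```bash
python3 m.py
```

```text
24.4 F [-1.2  2.3  5.6] cw -0.161 q6 92.7
Mz mean -0.046 0.022
```

move_arm --commands '[[[0,0,0,-0.02],[0,0,0,0]]]'

```text
clock: 24.85
tool_pos: [0.4908, -0.1348, 0.0846]
orientation: [109.6, 90.0, 30.2]
force: [-1.3, 2.1, 6.0]
opening: 0.0095
```

```bash
python3 m.py
```

```text
24.85 F [-1.3  2.1  6. ] cw -0.181 q6 93.8
Mz mean -0.096 0.014
```

The firm home end is felt at about -0.1 N m. I'll centre the key in its play and draw it out gently.

move_arm --commands '[[[0,0,0,0.06],[0,0,0,0.06],[0,0,0,0.061],[0,0,-0.02,0],[0,0,0,0]]]'

```text
clock: 25.6
tool_pos: [0.4909, -0.1349, 0.0846]
orientation: [74.8, 90.0, -14.9]
force: [0.5, -1.7, 5.0]
opening: 0.0096
```

```bash
python3 m.py
```

```text
25.6 F [ 0.5 -1.7  5. ] cw -0.0 q6 83.5
Mz mean 0.004 0.038
```

move_arm --commands '[[[-0.1,0,0,0],[-0.1,0,0,0],[-0.1,0,0,0],[0,0,0,0]]]'

```text
clock: 26.25
tool_pos: [0.4903, -0.1348, 0.0872]
orientation: [-103.9, 90.0, 166.2]
force: [0.2, 0.5, -1.2]
opening: 0.0097
```

```bash
python3 m.py
```

```text
26.25 F [ 0.2  0.5 -1.2] cw 0.002 q6 83.4
Mz mean -0.013 0.019
```

move_arm --commands '[[[-0.1,0,0,0],[-0.1,0,0,0],[-0.1,0,0,0],[-0.1,0,0,0],[0,0,0,0]]]'

```text
clock: 27.0
tool_pos: [0.4906, -0.1349, 0.0916]
orientation: [93.0, 90.0, 3.1]
force: [-0.3, -0.9, -0.6]
opening: 0.0095
```

move_arm --commands '[[[-0.2,0,0,0],[-0.2,0,0,0],[-0.2,0,0,0],[0,0,0,0]]]'

```text
clock: 27.4
tool_pos: [0.4907, -0.1348, 0.0977]
orientation: [92.9, 90.0, 3.0]
force: [0.4, -0.2, -1.3]
opening: 0.0097
```

move_arm --commands '[[[-0.3,0,0,0],[-0.4,0,0,0],[-0.4,0,0,0],[-0.4,0,0,0],[0,0,0,0]]]'

```text
clock: 27.9
tool_pos: [0.4909, -0.1349, 0.1131]
orientation: [90.9, 89.9, 1.0]
force: [-0.3, 0.2, -0.0]
opening: 0.0098
```

move_arm --commands '[[[-1.5,0,0,0],[-2.2,0,0,0],[-2.5,0,0,0],[-2,0,0,0],[0,0.5,-2,0],[0,0.5,-4,0],[0,0.5,-4.8,0],[0,0.5,-4.8,0]]]'

```text
clock: 28.7
tool_pos: [0.5101, 0.0225, 0.1946]
orientation: [116.4, 90.0, 26.5]
force: [1.6, 0.1, -0.4]
opening: 0.0097
```

move_arm --commands '[[[0,0.5,-4.8,0],[0,0.5,-4.8,0],[0,0.3,-4,0],[0,0.18,-2.5,0],[0,0,-1.35,0.054],[0,0,0,0.054],[0,0,0,0],[0,0,0,0]]]'

```text
clock: 29.5
tool_pos: [0.5245, 0.1955, 0.1942]
orientation: [-60.5, 90.0, -156.5]
force: [-0.6, 0.1, -0.6]
opening: 0.0097
```

```bash
cat > st.py <<'E'
from h import *
import sys
f=sys.argv[1]
im,d,K,T,Rm,p,o=wcam();np.savez(f+'.npz',im=im,d=d,K=K,T=T)
A=[];
for _ in range(3): snapshot('top');A.append(get_obs()['tool_pos'])
print('TCP mean',np.mean([p]+A,0).round(4),'zang',np.degrees(np.arctan2(Rm[1,2],Rm[0,2])).round(2),o['clock'],o['opening'])
v,u=np.mgrid[:480,:640]
x=(u-K[0,2])/K[0,0];y=(v-K[1,2])/K[1,1];th=np.hypot(x,y);t=np.tan(th)/np.maximum(th,1e-9)
P=np.stack([x*t*d,-y*t*d,-d],-1)@T[:3,:3].T+T[:3,3];Z=P[...,2]
r=np.hypot(P[...,0]-.5244,P[...,1]-.1953)
m=(r<.04)&(Z>.04)&(Z<.05)
c=max(cv2.findContours(m.astype(np.uint8),0,1)[0],key=cv2.contourArea)[:,0]
print('block',cv2.minAreaRect(np.array([wpt(K,T,a,b,.045)[:2] for a,b in c],np.float32)))
g=im.astype(int).mean(-1);h=(r<.02)&((Z<.035)&(Z>-.02));print('hole px',h.sum(),u[h].mean() if h.any() else 0)
if h.any():
    c=max(cv2.findContours(h.astype(np.uint8),0,1)[0],key=cv2.contourArea)[:,0]
    print('slot',cv2.minAreaRect(np.array([wpt(K,T,a,b,.045)[:2] for a,b in c],np.float32)))
cv2.imwrite('pics/%s.png'%f,cv2.resize(im[170:320,240:420,::-1],None,fx=4,fy=4,interpolation=2))
E
python3 st.py s1
```

```text
TCP mean [0.5246 0.1954 0.1944] zang -96.0 29.5 0.009671956450057542
block ((0.5253368616104126, 0.19570709764957428), (0.04197946563363075, 0.056097131222486496), 83.83271026611328)
hole px 200 326.515
slot ((0.5258429050445557, 0.1950056403875351), (0.008485629223287106, 0.016855912283062935), 83.80770874023438)
```

View pics/s1.png

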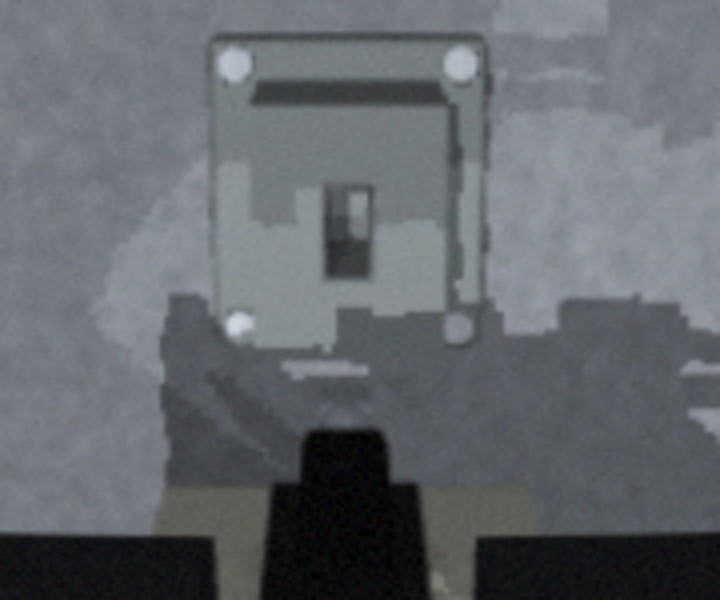

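The slot centre is at column 327.1 and the bow/bit at 326.3, so the key goes 0.8 mm further along tool z. The x position agrees.

move_arm --commands '[[[1.5,0,0.08,0],[2,0,0,0],[2,0,0,0],[2,0,0,0],[1.5,0,0,0],[1,0,0,0],[0.3,0,0,0],[0,0,0,0]]]'

```text
clock: 30.5
tool_pos: [0.5247, 0.1948, 0.0914]
orientation: [-19.2, 90.0, -115.3]
force: [0.3, 0.6, -1.1]
opening: 0.0098
```

move_arm --commands '[[[0.2,0,0,0],[0.1,0,0,0],[0,0,0,0]]]'

```text
clock: 30.8
tool_pos: [0.5247, 0.195, 0.0887]
orientation: [138.3, 90.0, 42.3]
force: [-0.8, -0.1, -0.6]
opening: 0.0096
```

move_arm --commands '[[[0.1,0,0,0],[0.1,0,0,0],[0.1,0,0,0],[0,0,0,0]]]'

```text
clock: 31.2
tool_pos: [0.5245, 0.1948, 0.0852]
orientation: [-49.7, 90.0, -145.7]
force: [0.6, 0.4, -0.6]
opening: 0.0098
```

move_arm --commands '[[[0.1,0,0,0],[0.1,0,0,0],[0.1,0,0,0],[0,0,0,0]]]'

```text
clock: 31.6
tool_pos: [0.5245, 0.1948, 0.0821]
orientation: [-51.2, 90.0, -147.3]
force: [-1.0, -0.3, -1.0]
opening: 0.0102
```

move_arm --commands '[[[0.1,0,0,0],[0.1,0,0,0],[0,0,0,0]]]'

```text
clock: 31.9
tool_pos: [0.5245, 0.1948, 0.0802]
orientation: [-53.8, 90.0, -149.8]
force: [0.2, -0.4, 0.7]
opening: 0.0103
```

move_arm --commands '[[[0.1,0,0,0],[0.1,0,0,0],[0,0,0,0]]]'

```text
clock: 32.2
tool_pos: [0.5245, 0.1949, 0.0782]
orientation: [-45.4, 90.0, -141.5]
force: [0.2, 0.2, -0.5]
opening: 0.0098
```

In the slot by 5 mm without contact force; continuing down.

move_arm --commands '[[[0.3,0,0,0],[0.3,0,0,0],[0.3,0,0,0],[0.1,0,0,0],[0,0,0,0]]]'

```text
clock: 32.7
tool_pos: [0.5244, 0.1948, 0.068]
orientation: [-45.2, 90.0, -141.3]
force: [0.5, -0.1, -1.2]
opening: 0.0098
```

move_arm --commands '[[[0.3,0,0,0],[0.3,0,0,0],[0.3,0,0,0],[0.1,0,0,0],[0,0,0,0]]]'

```text
clock: 33.2
tool_pos: [0.5245, 0.1948, 0.0581]
orientation: [-47.3, 90.0, -143.3]
force: [0.4, -0.3, -0.9]
opening: 0.0101
```

move_arm --commands '[[[0.2,0,0,0],[0.2,0,0,0],[0.15,0,0,0],[0,0,0,0]]]'

```text
clock: 33.6
tool_pos: [0.5245, 0.1948, 0.0526]
orientation: [-47.1, 90.0, -143.2]
force: [-0.3, -0.8, -1.1]
opening: 0.0096
```

move_arm --commands '[[[0.1,0,0,0],[0,0,0,0]]]'

```text
clock: 33.8
tool_pos: [0.5245, 0.1949, 0.0518]
orientation: [-54.3, 90.0, -150.3]
force: [-0.1, -0.1, 0.1]
opening: 0.0098
```

move_arm --commands '[[[0.05,0,0,0],[0,0,0,0]]]'

```text
clock: 34.0
tool_pos: [0.5246, 0.1949, 0.0513]
orientation: [-179.9, 90.0, 84.0]
force: [0.2, 1.4, -1.2]
opening: 0.0101
```

move_arm --commands '[[[0.05,0,0,0],[0,0,0,0]]]'

```text
clock: 34.2
tool_pos: [0.5246, 0.1949, 0.0509]
orientation: [135.7, 90.0, 39.6]
force: [0.6, -0.1, -2.0]
opening: 0.0098
```

move_arm --commands '[[[0.05,0,0,0],[0,0,0,0]]]'

```text
clock: 34.4
tool_pos: [0.5247, 0.195, 0.0507]
orientation: [119.2, 90.0, 23.1]
force: [-1.5, -0.1, 3.4]
opening: 0.0097
```

The key is seated on the slot floor. Releasing, then retracting straight up.

move_arm --commands '[[[0,0,0,0],[0,0,0,0],[0,0,0,0],[0,0,0,0],[0,0,0,0],[0,0,0,0]]]' --jaw 5

```text
clock: 35.0
tool_pos: [0.5246, 0.1949, 0.0503]
orientation: [-43.0, 90.0, -139.0]
force: [0.1, -0.3, -0.9]
opening: 0.0485
```

move_arm --commands '[[[-0.5,0,0,0],[-1.5,0,0,0],[-2,0,0,0],[-2.5,0,0,0],[-3,0,0,0],[-3,0,0,0],[0,0,0,0],[0,0,0,0]]]'

```text
clock: 35.8
tool_pos: [0.5248, 0.1951, 0.1763]
orientation: [141.6, 89.9, 45.5]
force: [-0.1, -0.2, -1.4]
opening: 0.0498
```

Run:
```python
from h import *
im,d,K,T,Rm,p,o=wcam();v,u=np.mgrid[:480,:640]
x=(u-K[0,2])/K[0,0];y=(v-K[1,2])/K[1,1];th=np.hypot(x,y);t=np.tan(th)/np.maximum(th,1e-9)
P=np.stack([x*t*d,-y*t*d,-d],-1)@T[:3,:3].T+T[:3,3];Z=P[...,2]
near=(np.hypot(P[...,0]-.5244,P[...,1]-.1953)<.05)&(v<290)
b=near&(Z>.055)&(Z<.12);print(o['clock'],p,o['opening'],'bow z pct',np.percentile(Z[b],[1,50,99]).round(4),'top xy',P[b&(Z>.0815)].mean(0).round(4),np.ptp(P[b&(Z>.0815)],0).round(4))
for h in (.06,.07,.075):print(h,P[b&(abs(Z-h)<.0025)].mean(0).round(4))
im2,_=snapshot('top');z=np.load('top.npz')['im'].astype(int);df=abs(im2.astype(int)-z).max(-1)
for n,(a,c) in dict(bottle=(334,160),jar=(492,228),beaker=(112,246)).items():print(n,'changed px',(df[c-20:c+20,a-20:a+20]>60).sum())
cv2.imwrite('pics/end.png',np.hstack([im[120:300,230:430],im2[200:380,180:460]])[...,::-1])
```

```text
35.8 [0.52475116 0.19512771 0.17634926] 0.049801330008059405 bow z pct [0.0569 0.0828 0.0847] top xy [0.526  0.1953 0.0831] [0.0346 0.0122 0.0038]
0.06 [0.5421 0.1938 0.06  ]
0.07 [0.5415 0.1935 0.0703]
0.075 [0.5417 0.1938 0.0754]
bottle changed px 0
jar changed px 0
beaker changed px 540
```

View pics/end.png

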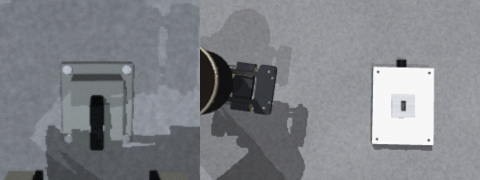

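The key stands upright with its top at 84 mm, as it started. The "beaker changed" pixels are probably the arm or its shadow in the top view, so I'll check that in the scene camera before handing in.

Run:
```python
from h import *
from plant import close_job
im,d=snapshot('scene');z=np.load('scene.npz');c=calibration('scene')
P=cloud('scene',d,c)
s=np.s_[175:220,440:485]
for Q in (z['P'][s],P[s]):
    m=(Q[...,2]>.02)&(Q[...,2]<.09);print(m.sum(),np.median(Q[m],0).round(4),Q[m].min(0).round(3),Q[m].max(0).round(3))
print(get_obs()['clock'],close_job())
```

```text
740 [0.6058 0.3892 0.0612] [0.562 0.367 0.02 ] [0.628 0.431 0.082]
740 [0.605  0.3886 0.0615] [0.562 0.368 0.02 ] [0.628 0.433 0.082]
the job is handed in; nothing more can be done
35.95 None
```

The key is back upright and fully down in its stand, and the job was handed in at about 36 s of the 67 s allowed.

- **Insertion:** I gripped the key by its bow and pushed it into the box until the tip met the floor, 20 mm below the plate's upper face. The highest contact force I read was about 10 N, against the 40 N limit.
- **Turning:** Turning clockwise, the averaged torque rose from about 0.03 to 0.15 N m between 0.97 and 1.06 rad, and I stopped there, below the 0.2 N m that counts as forcing. Single torque readings were noisy (about 0.03 N m), so these figures are averages of six.
- **Return:** I turned back until the firm home end was felt at about −0.10 N m, then centred the key in its play. It came straight out and went into the slot without side load, meeting the stand's floor at 3 N.

**Last checks:**
- The bow's top is at 84–85 mm, the same as at the start. The key looks upright, and the open gripper is clear above it.
- The bottle and jar are unchanged in the top view.
- The top view did flag changed pixels at the beaker, most likely the arm or its shadow. The scene camera shows the beaker in the same place to within 1 mm.

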